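# Hang the second lamp on the light rail

### The job

The blue lamp was left near the open end of the light rail, in the way: first slide it along the rail all the way home to the closed end. Then pick up the red lamp, feed its roller carrier into the rail's open end, slide it along until it hangs centred over the green circuit board, let go and move clear. Leave the jar, mug, wire spool and screwdriver where they are, and leave the blue lamp at the closed end.

Things in the scene. Friction and masses are not known exactly. Their poses are not given: they have to be found in the camera images.
- rail_mouth (a point): Open end of the fixed, hollow light rail: the point is mid-channel in the plane where the straight rail begins, at the height of a resting carrier's centre (211 mm above the bench). z up; +y points out of the open end; the rail runs 279 mm along -y. An orange funnel stands 19 mm out from here, widening the channel by about 7 mm to each side and below; 50 mm wide outside.
- rail_mid (a point): Middle of the rail's channel, half-way along, axes as rail_mouth. The channel is 30 mm wide and 18 mm high, 205 to 223 mm above the bench; its floor is two lips, 4 mm thick, with a 16 mm slot between them for a lamp's stem. Rail 36 mm wide outside.
- beam_mid (a point): Middle of the solid beam on top of the rail: 44 mm wide, 227 to 267 mm above the bench, flush with the rail's open end. It keeps an upright gripper off the tabs of a lamp in the rail: tilt the tool 25 to 40 degrees so that the gripper's body leans away from the beam, on the robot's side or on the far side, and grip the tab on that side; come and go along the tilted tool axis.
- rail_end (a point): Closed end of the rail: inner face of its end plug, height and axes as rail_mouth, 279 mm from it along -y. Behind it the column, 44 mm square, 267 mm high, its middle 28 mm further along -y, on a foot of 150 x 100 x 12 mm.
- blue_lamp (a joint): How far the blue lamp has been slid from the open end towards the closed end, in m. 0: lamp axis 30 mm inside the open end. 0.225: fully home at the closed end. Friction about 1.5 N and a little damping; it stays where it is left and cannot leave the rail.
- blue_grip (a point): Point on the blue lamp's axis at mid-height of its two grip tabs, 165 mm above the bench, axes parallel to the rail's, tabs to both sides (+x, -x). Same lamp as the red one: shade 60 mm in diameter at the bottom (90 mm above the bench), 26 mm at 40 mm higher, then a 22 mm collar to 51 mm and a 10 mm stem up to the carrier.
- red_grip (a point): Point on the red lamp's axis, mid-height of its two grip tabs, 75 mm above the lamp's bottom; z up. The tabs stick out along +x and -x: plates 12 mm thick (y, the pinch direction), 26 mm high, out to 54 mm from the axis; a white dot marks the place to grip, 40 to 46 mm out. The lamp is the same both ways round (half turn about z) and may be hung either way, gripped by either tab.
- red_carrier (a point): Centre of the red lamp's carrier (rollers) on top of its stem, 121 mm above the lamp's bottom, 46 mm above red_grip. 24 mm wide (x), 44 mm long (y, along the rail), 12 mm high, edges rounded. In the channel it has 3 mm play to each side, 6 mm in height; released, it rests on the lips with this point at the height of rail_mouth. Lamp: loose, standing, 127 mm high, 0.15 to 0.31 kg, balanced on its axis.
- board_centre (a point): Centre of the top of the green circuit board (98 x 68 mm, 21 mm above the bench, small parts up to 8 mm higher) in a fixed black holder of 120 x 75 mm. It lies exactly below the rail's centre line.
- jar_mid (a point): Bystander: amber jar, 60 mm in diameter, 85 mm high; this is its centre. Loose.
- mug_mid (a point): Bystander: white mug, 80 mm in diameter, 90 mm high, with a handle; this is its centre. Loose.
- spool_mid (a point): Bystander: blue wire spool, 52 mm in diameter, 45 mm high, standing; this is its centre. Loose.
- screwdriver_grip (a point): Bystander: screwdriver 180 mm long lying on the bench, less than 35 mm high; this is the middle of its handle, its blade points along local +x. Loose.
Mind the look-alikes: they are no part of the job. Of the things shaped like the part that bears red_grip, the red one is meant. Several things look just like the part that bears board_centre: the one meant starts farthest to the robot's left.

How it is judged:
By the outcome, as a careful person would: the job done as asked, in the order asked, and still so for the second after the job is handed in, with the robot touching nothing.
It also fails if it takes over 69 s, if anything falls off the work surface, if the arm or the gripper's body presses on something with over 40 N, if the wrist force passes 120 N, or if a joint passes its speed limit or range.

### The arm

A 6-joint arm with a two-finger parallel gripper is mounted at the origin on the work surface. World frame = base frame: x ahead of the robot, y to its left, z up, the work surface at z = 0. Lengths are in mm, angles in rad, forces in N, time in s.
With the tool pointing down it reaches from about 350 to 975 mm from the base axis. Payload 7.1 kg.
Tool frame: the origin (TCP) lies on the front face of the gripper's body, between the roots of the fingers; the fingertips stand 80 mm ahead of it and the grasp point (between the pads) lies 61 mm ahead of it; z points along the fingers, y is the line along which they close (so a half turn about z gives the same grasp; the last joint's range is limited). The gripper opens to 88 mm and grips with 3 to 60 N. Pads are 20 mm wide; open, the fingers measure 115 mm over their backs; the gripper's body (75 mm by 178 mm) begins 61 mm behind the grasp point.
Start: joints at [-1.332, 0.423, 1.63, -0, 1.089, -0.019], TCP at [159.365, -604.325, 302.675] pointing down, gripper open.
Joint ranges: [-3, 3], [-0.9, 2.11], [0.09, 2.58], [-1.31, 4.45], [0.11, 2.69], [-2.54, 2.54]. Speed limits (rad/s): [2.39, 2.39, 3.01, 3.14, 3.14, 3.14].

### API

Orientations are given as a rotation vector (axis times angle).
In Python, from workcell import readout, vision, close_job gives the robot as it stands.
- The arm moves only by the tool servo_tool, never from a script. Its argument "plan" is a list that holds one entry, the list of rows, each a list of 7 numbers: the gripper command: -1 is fully open, 1 is shut, values between are in proportion, then the shift along the world's x, y, z in units of 40 mm (1.0 is 40 mm), then the turn, a rotation vector about the world's x, y, z in units of 5 degrees (1.0 is 5 degrees). A call has 1 to 5 rows; each row shifts and turns the commanded pose from where the row before left it; what a row does not reach is not made up. A row lasts 1/12 s, in which the tool goes at most 41.7 mm and 7.16 degrees, less where a joint would pass 70% of its speed; a pose out of reach is approached as far as the arm can. A call is refused whole if a number of a shift passes 1 or a number of a turn 1, either way. A call with a gripper value outside its range is refused whole. The fingers move at their own pace and stop on an object; the grip force is fixed at half the most. Time passes only in rows, so rows that do not move let the fingers close. It gives the time, the measured TCP pose, the force, the opening and the grip force at its end, in the units of the state.
- readout.get_obs(): the state, without advancing time (a new reading comes with each control period).
- vision.get_image(name): name is "side" or "top"; returns the picture (420x560x3 uint8, red, green, blue); there is no depth.
- vision.camera_params(name): a dict with "fx", "fy", "cx", "cy" (pixels), "rvec" (rotation vector, rad) and "tvec" (3), from world to camera coordinates, as OpenCV has them. Camera axes: x right, y down, z forward; pixel columns grow to the right and rows downward; lengths in mm; the calibration is good to about 2 mm. A picture is of the moment at which its call begins. camera_params takes no time and is no camera call.
- close_job(): hands the job in; it is judged then, once.
The state is a dict: "t": time; "qpos": joint angles; "qvel": joint speeds; "joint_torque": joint torques, N m; "ee_pos": TCP position; "orientation": TCP orientation; "ft_force": force on the tool from outside, world axes, zero at the start; "moment": the same for the moment, N m; "width": finger opening in mm; "grasp_force": force on a finger pad.
Only numpy, scipy, OpenCV 4.12 (cv2) and the standard library are available. Lean on these libraries where they do the work, as an engineer would, in place of code of your own. Each camera call takes 0.05 s, during which the arm holds its last target. There are 200 camera calls.

## Working session

There is one attempt and no reset: what is moved stays moved. The work goes in short steps, Python scripts to look and compute and a tool call to move; the robot and the scene stay as the last step left them, time stands still between calls to the robot, and variables do not carry over. Pictures are saved under pics/ and viewed, at most 10 in all, crops included, and the job is handed in when it is done.

Besides the shell and the picture viewer there is one more tool, called after "Emit:" as name(argument=value, ...) on one line, values as JSON. servo_tool: Moves the arm, as the interface text tells. Its arguments: {"type":"object","properties":{"plan":{"type":"array"}},"required":["plan"]}

```bash
mkdir -p pics; cat > h.py <<'E'
import numpy as np, cv2
from workcell import readout, vision
def cam(n):
    p=vision.camera_params(n); R=cv2.Rodrigues(np.array(p["rvec"],float))[0]; t=np.array(p["tvec"],float).ravel()
    return p,R,t
def ray(n,uv):
    p,R,t=cam(n); d=np.array([(uv[0]-p["cx"])/p["fx"],(uv[1]-p["cy"])/p["fy"],1]); return -R.T@t,R.T@d
def plane(n,uv,z):
    o,d=ray(n,uv); return o+d*(z-o[2])/d[2]
def tri(a,b):
    o1,d1=ray("side",a); o2,d2=ray("top",b)
    s=np.linalg.lstsq(np.c_[d1,-d2],o2-o1,rcond=None)[0]
    A,B=o1+s[0]*d1,o2+s[1]*d2; return (A+B)/2,np.linalg.norm(A-B)
def px(n,P):
    p,R,t=cam(n); c=R@np.array(P,float)+t; return np.array([p["fx"]*c[0]/c[2]+p["cx"],p["fy"]*c[1]/c[2]+p["cy"]])
def snap(n,f=None):
    im=vision.get_image(n)[:,:,::-1].copy()
    if f: cv2.imwrite("pics/"+f,im)
    return im
E
python3 - <<'E'
from h import *
snap("side","s0.png");snap("top","t0.png")
for n in("side","top"):
    p,R,t=cam(n);print(n,p["fx"],-R.T@t,R[2])
E
```

```text
side 527.8674019089254 [ 401.37324687 1049.70024098 1138.1409529 ] [ 0.08265949 -0.69200794 -0.71714184]
top 507.0737288177477 [ 425.62088516   99.92174193 1294.91883043] [ 0.05945394  0.01207379 -0.99815803]
```

View pics/s0.png

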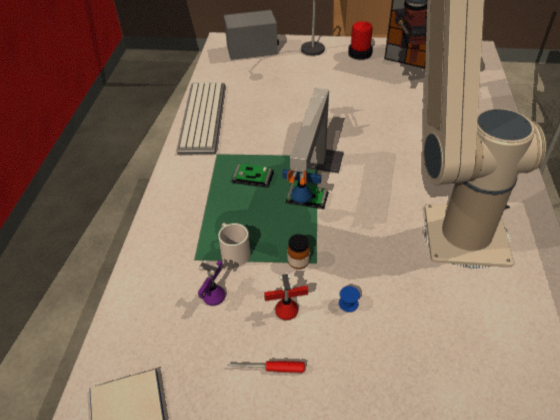

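View pics/t0.png

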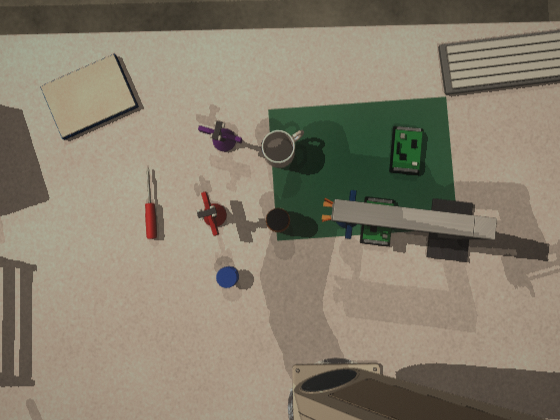

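The side view shows the red lamp at about (287,300), a purple look-alike at (212,290), and the blue lamp in the rail at (302,188). The top view shows the red lamp at (213,215), the purple one at (224,138), and the beam from (333,210) to (473,225). There are boards at (378,220) and (407,148). The one farther to the robot's left (+y, smaller column) is (378,220), under the rail, which fits the description.

Candidates:
- Lamps: red (213,215), purple (224,138), blue (350,213). I choose red.
- Boards: (378,220), (407,148). I choose (378,220).

I'll check these in one close crop.

```bash
python3 - <<'E'
import cv2,numpy as np
t=cv2.imread("pics/t0.png");s=cv2.imread("pics/s0.png")
a=cv2.resize(t[180:260,315:515],(800,320),interpolation=cv2.INTER_CUBIC)   #x4
b=cv2.resize(t[180:250,180:245],(260,280),interpolation=cv2.INTER_CUBIC)
c=cv2.resize(s[265:330,255:320],(260,280),interpolation=cv2.INTER_CUBIC)
d=cv2.resize(s[145:215,270:340],(280,280),interpolation=cv2.INTER_CUBIC)
cv2.imwrite("pics/c1.png",np.vstack([a,np.hstack([b,c,d])]))
E
```

```text
(no output)
```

View pics/c1.png

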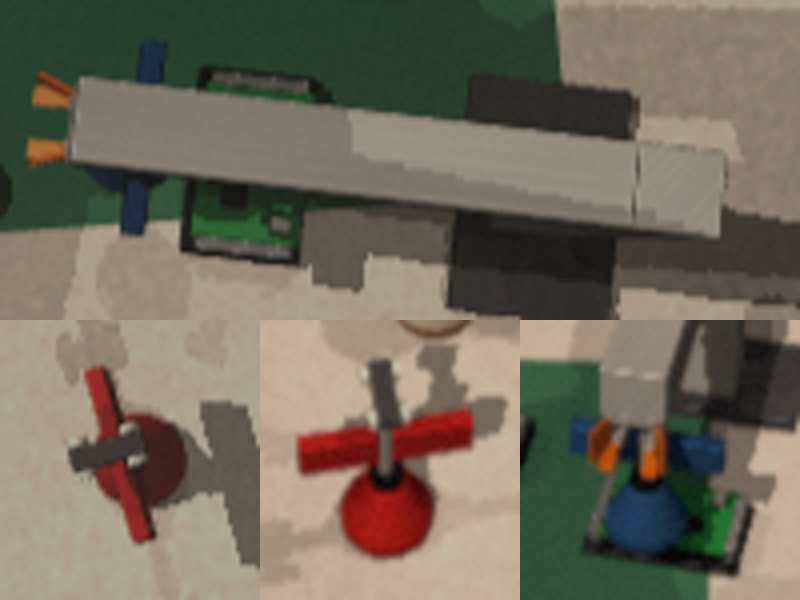

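The crop confirms the red lamp, with its tabs from about (204,193) to (216,235) in the top view. The blue lamp's tabs are at about (353,190) and (348,238), and the chosen board is below the beam. Next I compute positions.

```bash
python3 - <<'E'
from h import *
np.set_printoptions(precision=1,suppress=True)
T=lambda u,v:(u/4+315-.4,v/4+180-.4)
B=lambda u,v:(u/4+180-.4,(v-320)/4+180-.4)
C=[plane("top",T(*q),267) for q in((80,78),(70,158),(637,141),(632,222),(724,150),(720,236))]
for c in C: print(c)
m=(C[0]+C[1])/2; e=(C[4]+C[5])/2; d=(m-e)[:2]; L=np.linalg.norm(d); yaw=np.arctan2(-d[0],d[1])
print("mouth",m,"len",L,"exp 329; yaw deg",np.degrees(yaw))
bt=[plane("top",T(*q),178) for q in((153,42),(133,233))]; print("blue",bt,(bt[0]+bt[1])/2)
rt=[plane("top",B(*q),88) for q in((95,371),(144,540))]; print("red tabs",rt,(rt[0]+rt[1])/2, np.linalg.norm(rt[0]-rt[1]))
print("red carrier top",plane("top",B(106,450),127))
im=snap("side");hsv=cv2.cvtColor(im,cv2.COLOR_BGR2HSV)
D=lambda u,v:((u-520)/4+270-.4,(v-320)/4+145-.4)
S=lambda u,v:((u-260)/4+255-.4,(v-320)/4.308+265-.4)
print("red side tab ends z88",plane("side",S(301,440),88),plane("side",S(471,415),88))
print("blue side tab ends z178",plane("side",D(571,420),178),plane("side",D(724,440),178))
h=[plane("top",T(*q),21) for q in((182,250),(298,263),(203,67),(324,82))]; print("holder",h)
tp=cv2.cvtColor(cv2.imread("pics/t0.png"),cv2.COLOR_BGR2HSV)
for n,q in(("jar",(277,219)),("mug",(278,148)),("spool",(227,277)),("sd",(151,220))):print(n,plane("top",q,{"jar":85,"mug":90,"spool":45,"sd":15}[n]))
print(readout.get_obs())
E
```

```text
[500.8  14.5 267. ]
[460.3  20.6 267. ]
[ 463.3 -265.5  267. ]
[ 422.6 -261.3  267. ]
[ 458.  -308.9  267. ]
[ 414.7 -305.1  267. ]
mouth [480.5  17.6 267. ] len 327.5675803939756 exp 329; yaw deg -7.751663038999541
blue [array([526.4, -33.6, 178. ]), array([421.4, -19.8, 178. ])] [473.9 -26.7 178. ]
red tabs [array([536.3, 313. ,  88. ]), array([434.7, 284.7,  88. ])] [485.5 298.9  88. ] 105.41596170670672
red carrier top [486.8 300.2 127. ]
red side tab ends z88 [538.5 309.5  88. ] [437.3 283.6  88. ]
blue side tab ends z178 [529.  -38.9 178. ] [423.3 -26.5 178. ]
holder [array([409.7, -67. ,  21. ]), array([ 400.2, -139.1,   21. ]), array([524.2, -83.3,  21. ]), array([ 513.2, -158.8,   21. ])]
jar [469.2 137.9  85. ]
mug [639.2 132.4  90. ]
spool [330.7 264.4  45. ]
sd [475.3 459.5  15. ]
{'t': 0.15, 'qpos': array([-1.3,  0.4,  1.6, -0. ,  1.1, -0. ]), 'qvel': array([ 0., -0., -0., -0.,  0., -0.]), 'joint_torque': array([  0. , -54.5, -27.4,   0.1,   0. ,  -0. ]), 'ee_pos': array([ 159.3, -604. ,  302.1]), 'orientation': array([-3.1, -0.4,  0. ]), 'ft_force': array([ 0.9, -0.4, -0.4]), 'moment': array([ 0., -0.,  0.]), 'grasp_force': 0.0, 'width': 87.88366373944933}
```

```bash
cat >> h.py <<'E'
from scipy.spatial.transform import Rotation as Ro
np.set_printoptions(precision=2,suppress=True)
YAW=-7.75
def goal(axis,yaw,z,tilt=30,flip=1,back=0,off=43):
    "TCP and rotation to grip the far (+x) tab of a lamp with axis (x,y), tab height z"
    c,s=np.cos(np.radians(yaw)),np.sin(np.radians(yaw)); xr=np.array([c,s,0]);yr=np.array([-s,c,0])
    t=np.radians(tilt); zt=-np.sin(t)*xr-np.cos(t)*np.array([0,0,1]); y=yr*flip
    R=np.c_[np.cross(y,zt),y,zt]
    return np.r_[axis,z]+off*xr-(61+back)*zt, R
def delta(P,R):
    o=readout.get_obs(); R0=Ro.from_rotvec(o["orientation"])
    return (P-o["ee_pos"])/40, np.degrees((Ro.from_matrix(R)*R0.inv()).as_rotvec())/5
E
python3 - <<'E'
from h import *
print(Ro.from_rotvec(readout.get_obs()["orientation"]).as_matrix())
for f in(1,-1):
    P,R=goal((474.3,-28),YAW,165,flip=f,back=80); print(f,P,*delta(P,R))
    P,R=goal((486.5,298.5),15,75,flip=f,back=80); print(f,P,*delta(P,R))
E
```

```text
[[ 0.97  0.25 -0.  ]
 [ 0.25 -0.97  0.  ]
 [-0.   -0.   -1.  ]]
1 [586.76 -43.31 287.11] [10.69 14.02 -0.37] [ 8.33  0.49 30.53]
1 [596.13 327.88 197.11] [10.92 23.3  -2.62] [ -9.    -2.37 -34.73]
-1 [586.76 -43.31 287.11] [10.69 14.02 -0.37] [-0.38  6.03 -4.4 ]
-1 [596.13 327.88 197.11] [10.92 23.3  -2.62] [-1.55  5.8   0.05]
```

Emit:
servo_tool(plan=[[[-1,0,0,1,0,0,0],[-1,0.1,0.1,0.95,0,0,0],[-1,0.3,0.4,0.8,0,0.3,-0.25],[-1,0.6,0.78,0,0,0.35,-0.25],[-1,0.6,0.78,0,0,0.35,-0.25]]])

```text
t: 0.57
ee_pos: [223.5, -522.2, 415.0]
orientation: [-3.118, -0.295, 0.135]
ft_force: [0.7, -0.2, -0.2]
width: 88.1
grasp_force: 0.0
```

Emit:
servo_tool(plan=[[[-1,0.6,0.78,0,0,0.35,-0.25],[-1,0.6,0.78,0,0,0.35,-0.25],[-1,0.6,0.78,0,0,0.35,-0.25],[-1,0.6,0.78,0,0,0.35,-0.25],[-1,0.6,0.78,0,0,0.35,-0.25]]])

```text
t: 0.98
ee_pos: [344.0, -364.1, 412.7]
orientation: [-3.087, -0.125, 0.371]
ft_force: [1.3, -1.2, 0.3]
width: 87.8
grasp_force: 0.0
```

Emit:
servo_tool(plan=[[[-1,0.6,0.78,0,0,0.35,-0.25],[-1,0.6,0.78,0,0,0.35,-0.25],[-1,0.6,0.78,0,0,0.35,-0.25],[-1,0.6,0.78,0,0,0.35,-0.25],[-1,0.6,0.78,0,0,0.35,-0.25]]])

```text
t: 1.4
ee_pos: [464.2, -208.1, 412.7]
orientation: [-3.034, 0.046, 0.599]
ft_force: [1.2, -1.0, 0.0]
width: 88.0
grasp_force: 0.0
```

Emit:
servo_tool(plan=[[[-1,0.6,0.78,0,0,0.1,-0.1],[-1,0.6,0.78,0,0,0,0],[-1,0.6,0.78,0,0,0,0],[-1,0.6,0.78,0,0,0,0],[-1,0.2,0.3,0,0,0,0]]])

```text
t: 1.82
ee_pos: [569.5, -69.4, 412.0]
orientation: [-3.029, 0.053, 0.609]
ft_force: [-0.5, 0.1, 0.4]
width: 87.9
grasp_force: 0.0
```

```bash
python3 - <<'E'
from h import *
P,R=goal((474.3,-28),YAW,165,flip=-1,back=80); print(P,*delta(P,R))
print(readout.get_obs()["qpos"])
im=snap("side","s1.png"); t=snap("top","t1.png")
a=cv2.resize(t[150:270,310:430],(400,400));b=cv2.resize(im[130:230,250:350],(400,400))
cv2.imwrite("pics/c2.png",np.hstack([a,b]))
E
```

```text
[586.76 -43.31 287.11] [ 0.43  0.65 -3.12] [-0.37  1.48 -1.01]
[-0.14  0.4   1.45  0.    1.69  1.46]
```

View pics/c2.png

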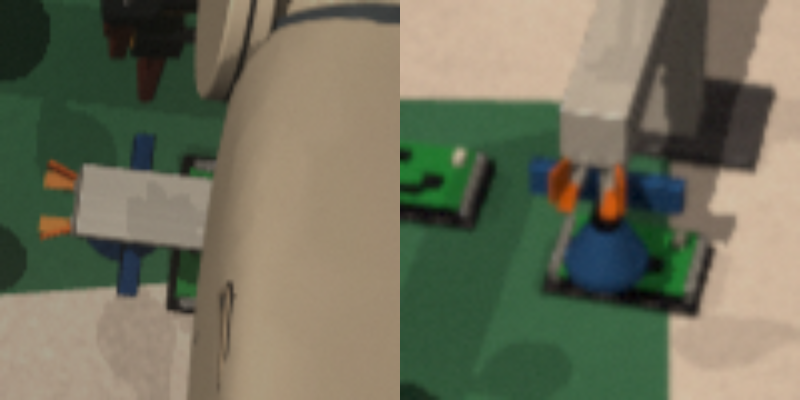

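The crop shows the blue lamp's far tab free under the beam (left panel about (143,150)), with the gripper above on the far side. Now I align and go in along the tilted axis.

Emit:
servo_tool(plan=[[[-1,0.15,0.25,-0.8,-0.1,0.4,-0.25],[-1,0.15,0.2,-0.9,-0.1,0.4,-0.25],[-1,0.13,0.2,-0.9,-0.1,0.4,-0.25],[-1,0,0,-0.52,-0.07,0.28,-0.26],[-1,0,0,0,0,0,0]]])

```text
t: 2.33
ee_pos: [582.0, -48.1, 282.8]
orientation: [-2.99, 0.209, 0.818]
ft_force: [-0.7, -0.1, -0.0]
width: 87.9
grasp_force: 0.0
```

```bash
python3 - <<'E'
from h import *
P,R=goal((474.3,-28),YAW,165,flip=-1,back=0); print(P,*delta(P,R))
E
```

```text
[547.13 -37.91 217.83] [-0.87  0.26 -1.62] [ 0.01 -0.12  0.05]
```

Emit:
servo_tool(plan=[[[-1,-0.29,0.09,-0.54,0,0,0],[-1,-0.29,0.09,-0.54,0,0,0],[-1,-0.29,0.08,-0.54,0,0,0],[-1,0,0,0,0,0,0],[-1,0,0,0,0,0,0]]])

```text
t: 2.75
ee_pos: [549.4, -37.7, 224.3]
orientation: [-2.994, 0.208, 0.803]
ft_force: [-0.9, 0.2, 0.4]
width: 88.0
grasp_force: 0.0
```

```bash
python3 - <<'E'
from h import *
P,R=goal((474.3,-28),YAW,165,flip=-1,back=0); print(P,*delta(P,R))
im=snap("side");t=snap("top")
a=cv2.resize(t[150:270,310:430],(400,400));b=cv2.resize(im[130:230,250:350],(400,400))
cv2.imwrite("pics/c3.png",np.hstack([a,b]))
E
```

```text
[547.13 -37.91 217.83] [-0.06 -0.   -0.16] [ 0.01 -0.    0.03]
```

View pics/c3.png

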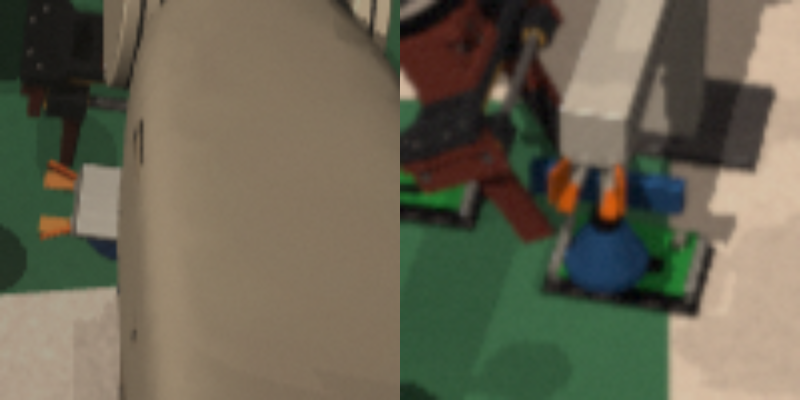

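The crop shows the fingers straddling the blue lamp's far tab, with the front finger at about (520,205). Next I close on it.

Emit:
servo_tool(plan=[[[-1,-0.06,0,-0.15,0,0,0],[1,0,0,0,0,0,0],[1,0,0,0,0,0,0],[1,0,0,0,0,0,0],[1,0,0,0,0,0,0]]])

```text
t: 3.27
ee_pos: [547.6, -36.7, 217.3]
orientation: [-2.995, 0.207, 0.802]
ft_force: [1.2, -0.3, 0.1]
width: 64.7
grasp_force: 0.0
```

Emit:
servo_tool(plan=[[[1,0,0,0,0,0,0],[1,0,0,0,0,0,0],[1,0,0,0,0,0,0],[1,0,0,0,0,0,0]]])

```text
t: 3.6
ee_pos: [547.4, -36.7, 217.1]
orientation: [-2.994, 0.207, 0.803]
ft_force: [-1.0, 0.1, -0.2]
width: 38.0
grasp_force: 0.0
```

Emit:
servo_tool(plan=[[[1,0,0,0,0,0,0],[1,0,0,0,0,0,0],[1,0,0,0,0,0,0],[1,0,0,0,0,0,0],[1,0,0,0,0,0,0]]])

```text
t: 4.02
ee_pos: [547.3, -36.8, 217.0]
orientation: [-2.995, 0.207, 0.803]
ft_force: [-0.2, -2.1, 0.7]
width: 11.8
grasp_force: 30.0
```

```bash
python3 - <<'E'
from h import *
o=readout.get_obs(); R=Ro.from_rotvec(o["orientation"]).as_matrix(); print(o["width"],o["grasp_force"],o["ft_force"],o["ee_pos"]+61*R[:,2])
E
```

```text
11.78333636490489 29.999619126319885 [-0.18 -2.09  0.73] [517.09 -32.72 164.21]
```

Emit:
servo_tool(plan=[[[1,-0.054,-0.4,0,0,0,0],[1,-0.068,-0.5,0,0,0,0],[1,-0.068,-0.5,0,0,0,0],[1,-0.068,-0.5,0,0,0,0],[1,-0.054,-0.4,0,0,0,0]]])

```text
t: 4.43
ee_pos: [534.4, -130.1, 217.0]
orientation: [-2.994, 0.208, 0.803]
ft_force: [-0.3, 1.9, -0.7]
width: 12.1
grasp_force: 30.0
```

Emit:
servo_tool(plan=[[[1,-0.068,-0.5,0,0,0,0],[1,-0.068,-0.5,0,0,0,0],[1,-0.068,-0.5,0,0,0,0],[1,-0.068,-0.5,0,0,0,0],[1,-0.041,-0.3,0,0,0,0]]])

```text
t: 4.85
ee_pos: [521.5, -222.6, 217.0]
orientation: [-2.993, 0.209, 0.804]
ft_force: [-3.0, 2.5, 0.9]
width: 11.4
grasp_force: 30.0
```

Emit:
servo_tool(plan=[[[1,-0.027,-0.2,0,0,0,0],[1,-0.02,-0.15,0,0,0,0],[1,-0.014,-0.1,0,0,0,0],[1,0,0,0,0,0,0]]])

```text
t: 5.18
ee_pos: [519.2, -239.1, 217.0]
orientation: [-2.994, 0.207, 0.805]
ft_force: [-5.5, -1.2, 0.7]
width: 11.8
grasp_force: 30.0
```

Emit:
servo_tool(plan=[[[1,-0.01,-0.08,0,0,0,0],[1,-0.005,-0.05,0,0,0,0],[1,0,0,0,0,0,0]]])

```text
t: 5.43
ee_pos: [518.7, -243.5, 217.0]
orientation: [-2.994, 0.206, 0.806]
ft_force: [-5.9, 0.1, 1.1]
width: 11.9
grasp_force: 30.0
```

Emit:
servo_tool(plan=[[[1,-0.02,-0.06,0,0,0,0],[1,-0.02,-0.06,0,0,0,0],[1,0,0,0,0,0,0]]])

```text
t: 5.68
ee_pos: [518.1, -246.5, 217.0]
orientation: [-2.991, 0.207, 0.801]
ft_force: [0.1, 11.7, 2.6]
width: 12.1
grasp_force: 30.0
```

Emit:
servo_tool(plan=[[[1,-0.01,-0.06,0,0,0,0],[1,-0.01,-0.06,0,0,0,0],[1,0,0,0,0,0,0]]])

```text
t: 5.93
ee_pos: [518.0, -247.2, 217.0]
orientation: [-2.983, 0.206, 0.8]
ft_force: [4.8, 31.0, 6.0]
width: 11.9
grasp_force: 30.0
```

The force rose to 31 N with no further travel, so the blue lamp is home. I release and retreat along the tool axis.

Emit:
servo_tool(plan=[[[1,0,0.06,0,0,0,0],[-1,0,0,0,0,0,0],[-1,0,0,0,0,0,0],[-1,0,0,0,0,0,0],[-1,0,0,0,0,0,0]]])

```text
t: 6.35
ee_pos: [517.5, -251.4, 217.2]
orientation: [-2.996, 0.207, 0.801]
ft_force: [-0.1, 0.2, -1.0]
width: 35.2
grasp_force: 0.0
```

Emit:
servo_tool(plan=[[[-1,0.2,-0.027,0.35,0,0,0],[-1,0.45,-0.06,0.78,0,0,0],[-1,0.45,-0.06,0.78,0,0,0],[-1,0.45,-0.06,0.78,0,0,0],[-1,0.2,0,0.4,0,0,0]]])

```text
t: 6.77
ee_pos: [589.4, -260.5, 344.8]
orientation: [-2.999, 0.209, 0.794]
ft_force: [-0.3, 0.6, -0.3]
width: 68.4
grasp_force: 0.0
```

```bash
python3 - <<'E'
from h import *
o=readout.get_obs();print(o["ee_pos"],o["width"])
P,R=goal((486.5,298.5),15,75,flip=-1,back=80); print(P,*delta(P,R))
snap("side","s4.png")
E
```

```text
[ 589.43 -260.55  344.78] 68.42164342712059
[596.13 327.88 197.11] [ 0.17 14.71 -3.69] [0.03 0.08 4.58]
```

View pics/s4.png

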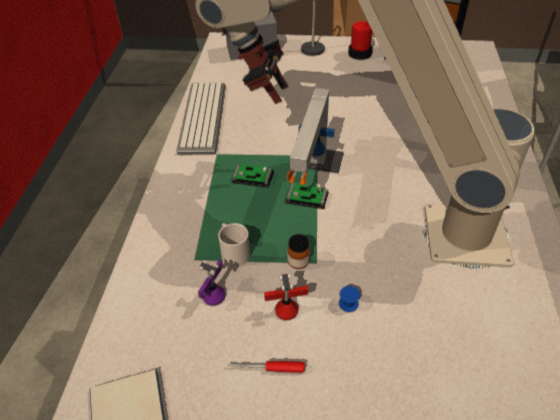

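The blue lamp is home by the column, at about (322,145), and the bystanders have not moved. I travel to the red lamp.

Emit:
servo_tool(plan=[[[-1,0,0.7,0,0,0,0.3],[-1,0.02,0.98,0,0,0,0.3],[-1,0.02,0.98,0,0,0,0.3],[-1,0.02,0.98,0,0,0,0.3],[-1,0.02,0.98,0,0,0,0.3]]])

```text
t: 7.23
ee_pos: [589.5, -73.5, 339.9]
orientation: [-3.034, 0.011, 0.813]
ft_force: [0.8, -0.2, 0.5]
width: 87.6
grasp_force: 0.0
```

Emit:
servo_tool(plan=[[[-1,0.02,0.98,0,0,0,0.3],[-1,0.02,0.98,0,0,0,0.3],[-1,0.02,0.98,0,0,0,0.3],[-1,0.02,0.98,0,0,0,0.3],[-1,0.02,0.98,0,0,0,0.3]]])

```text
t: 7.65
ee_pos: [593.6, 122.8, 340.0]
orientation: [2.996, 0.186, -0.803]
ft_force: [0.8, 0.1, 0.8]
width: 87.4
grasp_force: 0.0
```

Emit:
servo_tool(plan=[[[-1,0,0.98,0,0,0,0.3],[-1,0,0.98,0,0,0,0.3],[-1,0,0.98,-0.2,0,0,0.3],[-1,0,0.7,-0.7,0,0,0.3],[-1,0,0.3,-0.7,0,0,0.3]]])

```text
t: 8.07
ee_pos: [594.0, 282.7, 276.3]
orientation: [2.949, 0.383, -0.784]
ft_force: [0.3, -0.5, -0.5]
width: 87.7
grasp_force: 0.0
```

```bash
python3 - <<'E'
from h import *
s=cv2.cvtColor(snap("side","s5.png"),cv2.COLOR_BGR2HSV);t=cv2.cvtColor(snap("top","t5.png"),cv2.COLOR_BGR2HSV)
P,R=goal((486.5,298.5),15,75,flip=-1,back=80); print(P,*delta(P,R))
# green board extents, top (z 21)
for n,h,box in(("top",t,(365,410,190,250)),("side",s,(285,335,175,215))):
    m=np.zeros(h.shape[:2],np.uint8);u0,u1,v0,v1=box
    m[v0:v1,u0:u1]=cv2.inRange(h,(50,140,70),(75,255,255))[v0:v1,u0:u1]
    p=cv2.findNonZero(m)
    if p is None: continue
    r=cv2.minAreaRect(p);print(n,len(p),r,[plane(n,q,21)[:2] for q in cv2.boxPoints(r)],plane(n,r[0],21))
E
```

```text
[596.13 327.88 197.11] [ 0.11  1.19 -1.85] [ 0.05 -0.08  0.04]
top 80 ((376.97967529296875, 219.69927978515625), (18.916955947875977, 39.121158599853516), 17.927919387817383) [array([426.32, -72.08]), array([ 519.13, -104.86]), array([ 503.58, -149.52]), array([ 410.93, -116.59])] [ 464.89 -110.74   21.  ]
side 279 ((306.8653869628906, 193.17308044433594), (30.398000717163086, 16.081523895263672), 11.309932708740234) [array([512.65, -88.98]), array([ 509.1 , -159.89]), array([ 415.31, -140.12]), array([421.55, -70.69])] [ 464.39 -114.34   21.  ]
```

Emit:
servo_tool(plan=[[[-1,0.04,0.45,-0.7,0,0,0],[-1,0.04,0.4,-0.7,0,0,0],[-1,0.03,0.2,-0.45,0,0,0],[-1,0,0,0,0,0,0],[-1,0,0,0,0,0,0]]])

```text
t: 8.58
ee_pos: [598.6, 319.7, 202.7]
orientation: [2.946, 0.375, -0.792]
ft_force: [0.0, 0.8, 0.7]
width: 88.0
grasp_force: 0.0
```

```bash
python3 - <<'E'
from h import *
P,R=goal((487.2,297.7),14.7,75,flip=-1,back=0); print(P,*delta(P,R))
im=snap("side");t=snap("top")
a=cv2.resize(t[150:270,150:270],(400,400));b=cv2.resize(im[240:340,230:330],(400,400))
cv2.imwrite("pics/c6.png",np.hstack([a,b]))
E
```

```text
[558.29 316.35 127.83] [-1.01 -0.08 -1.87] [ 0.03 -0.01  0.03]
```

View pics/c6.png

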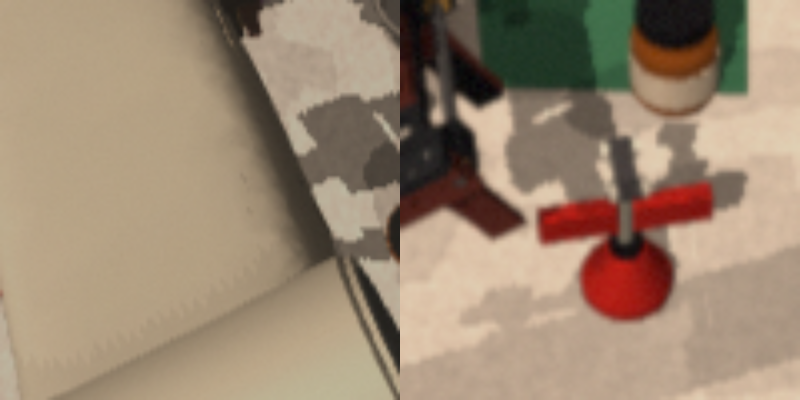

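The side crop shows the front finger at about (500,215), just short of the red tab at (540,222), and nothing in the way. I advance along the axis.

Emit:
servo_tool(plan=[[[-1,0,0.15,-0.07,0,0,0],[-1,-0.33,-0.07,-0.6,0,0,0],[-1,-0.33,-0.08,-0.6,0,0,0],[-1,-0.33,-0.08,-0.57,0,0,0],[-1,0,0,0,0,0,0]]])

```text
t: 9.1
ee_pos: [555.6, 316.3, 126.3]
orientation: [2.943, 0.376, -0.799]
ft_force: [-0.2, -1.0, -0.3]
width: 87.8
grasp_force: 0.0
```

Emit:
servo_tool(plan=[[[-0.2,0,0,0,0,0,0],[-0.2,0,0,0,0,0,0],[-0.2,0,0,0,0,0,0],[-0.2,0,0,0,0,0,0]]])

```text
t: 9.43
ee_pos: [560.5, 318.3, 130.9]
orientation: [2.95, 0.377, -0.785]
ft_force: [-0.6, 0.0, 0.3]
width: 64.2
grasp_force: 0.0
```

```bash
python3 - <<'E'
from h import *
P,R=goal((487.2,297.7),14.7,75,flip=-1,back=0); print(P,*delta(P,R),readout.get_obs()["width"])
im=snap("side"); cv2.imwrite("pics/c7.png",cv2.resize(im[250:330,240:320],(560,560)))
E
```

```text
[558.29 316.35 127.83] [-0.05 -0.05 -0.08] [-0.    0.04  0.02] 64.15338966384
```

View pics/c7.png

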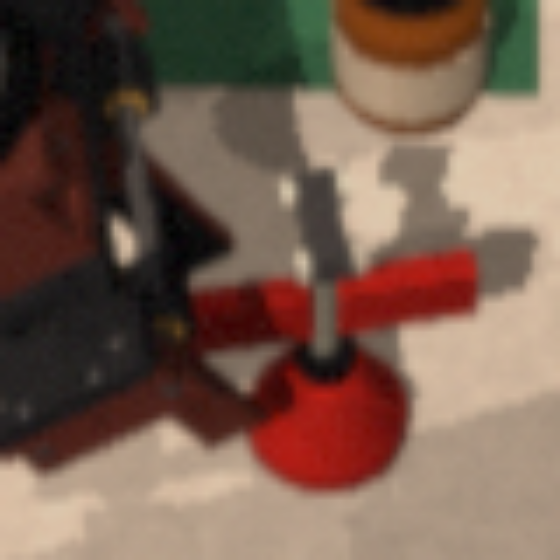

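The crop shows the fingers straddling the left (far) tab, with tips at about (220,240) behind and (220,430) in front. I close.

Emit:
servo_tool(plan=[[[0.3,-0.05,-0.05,-0.08,0,0,0],[1,0,0,0,0,0,0],[1,0,0,0,0,0,0],[1,0,0,0,0,0,0],[1,0,0,0,0,0,0]]])

```text
t: 9.9
ee_pos: [557.0, 315.8, 125.9]
orientation: [2.948, 0.377, -0.79]
ft_force: [-0.1, -0.2, 0.1]
width: 27.2
grasp_force: 0.0
```

Emit:
servo_tool(plan=[[[1,0,0,0,0,0,0],[1,0,0,0,0,0,0],[1,0,0,0,0,0,0],[1,0,0,0,0,0,0],[1,0,0,0,0,0,0]]])

```text
t: 10.32
ee_pos: [557.0, 315.9, 125.9]
orientation: [2.948, 0.377, -0.789]
ft_force: [0.8, 0.9, -0.3]
width: 11.5
grasp_force: 30.0
```

Emit:
servo_tool(plan=[[[1,0,0,0.25,0,0,0],[1,0,0,0.5,0,0,0],[1,0,0,0.5,0,0,0],[1,0,0,0.3,0,0,0],[1,0,0,0,0,0,0]]])

```text
t: 10.73
ee_pos: [558.2, 316.4, 191.1]
orientation: [2.951, 0.378, -0.783]
ft_force: [0.8, 0.1, -0.9]
width: 11.9
grasp_force: 30.0
```

```bash
python3 - <<'E'
from h import *
o=readout.get_obs(); R=Ro.from_rotvec(o["orientation"]).as_matrix()
print(o["ee_pos"],o["width"],o["ft_force"],o["moment"],o["ee_pos"]+61*R[:,2]);print(R)
im=snap("side"); cv2.imwrite("pics/c8.png",cv2.resize(im[230:330,230:330],(600,600)))
E
```

```text
[558.21 316.44 191.13] 11.940711923216549 [ 0.8   0.07 -0.95] [ 0.12 -0.43 -0.04] [528.95 308.81 138.15]
[[ 0.84  0.25 -0.48]
 [ 0.22 -0.97 -0.13]
 [-0.5   0.   -0.87]]
```

View pics/c8.png

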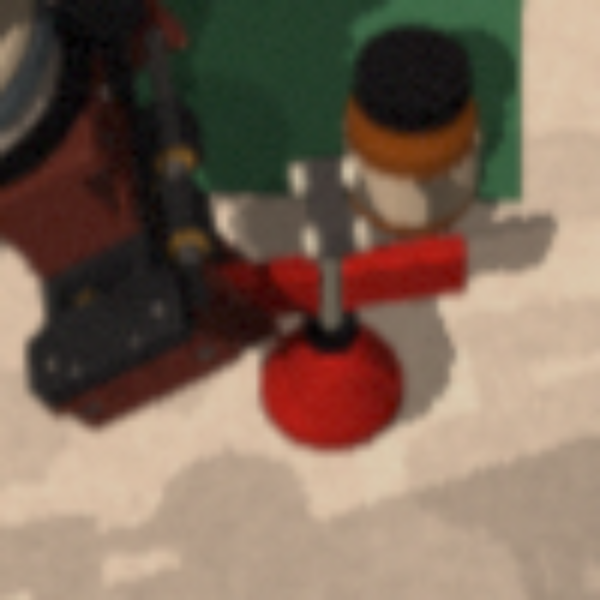

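```bash
python3 - <<'E'
from h import *
o=readout.get_obs(); R=Ro.from_rotvec(o["orientation"]).as_matrix()
g=o["ee_pos"]+61*R[:,2]; y=-R[:,1]; xr=np.array([y[1],-y[0],0]);xr/=np.linalg.norm(xr)
g[2]+=2.1
f=lambda p:(px("side",p)-230)*6+3
for off in(40,43,46):
    a=g-off*xr; print(off,a,"carrier top",f(a+[0,0,52]),"shade rim c",f(a-[0,0,75]),"tab end top",f(a-54*xr+[0,0,13]),"tabend bot front",f(a-54*xr+y*6-[0,0,13]))
E
```

```text
40 [489.57 298.37 138.61] carrier top [331.41 204.54] shade rim c [336.43 398.77] tab end top [469.23 248.56] tabend bot front [471.09 300.93]
43 [486.66 297.61 138.61] carrier top [339.18 203.49] shade rim c [343.66 397.75] tab end top [476.76 247.53] tabend bot front [478.53 299.89]
46 [483.76 296.85 138.61] carrier top [346.95 202.43] shade rim c [350.88 396.73] tab end top [484.29 246.5 ] tabend bot front [485.98 298.86]
```

```bash
cat >> h.py <<'E'
def at(s,z=168): # lamp axis s mm outside mouth, tab mid height z
    return goal((480.3+.1375*s,16+.99*s),-7.9,z-2.1,flip=-1,off=41.5)
E
python3 - <<'E'
from h import *
for s,z in((62,195),(62,168),(0,168),(-129.5,168)):print(*at(s,z)[:1],*delta(*at(s,z)))
E
```

```text
[560.14  67.48 245.73] [ 0.06 -6.22  1.41] [ 0.    0.04 -4.5 ]
[560.14  67.48 218.73] [ 0.06 -6.22  0.73] [ 0.    0.04 -4.5 ]
[551.62   6.1  218.73] [-0.15 -7.75  0.73] [ 0.    0.04 -4.5 ]
[ 533.81 -122.1   218.73] [ -0.6  -10.96   0.73] [ 0.    0.04 -4.5 ]
```

Emit:
servo_tool(plan=[[[1,0,0,0.35,0,0,0],[1,0,0,0.5,0,0,0],[1,0,-0.2,0.4,0,0,-0.3],[1,0,-0.4,0.2,0,0,-0.4],[1,0,-0.6,0,0,0,-0.4]]])

```text
t: 11.2
ee_pos: [557.5, 267.9, 248.0]
orientation: [2.988, 0.235, -0.795]
ft_force: [0.9, 0.3, -2.2]
width: 11.6
grasp_force: 30.0
```

Emit:
servo_tool(plan=[[[1,0,-0.6,0,0,0,-0.45],[1,0,-0.6,0,0,0,-0.45],[1,0,-0.6,0,0,0,-0.45],[1,0,-0.6,0,0,0,-0.45],[1,0,-0.6,0,0,0,-0.45]]])

```text
t: 11.62
ee_pos: [556.3, 145.1, 245.9]
orientation: [-3.025, 0.065, 0.811]
ft_force: [-0.3, -0.3, -1.5]
width: 11.8
grasp_force: 30.0
```

Emit:
servo_tool(plan=[[[1,0,-0.6,0,0,0,-0.45],[1,0,-0.5,0,0,0,-0.4],[1,0,-0.4,0,0,0,-0.3],[1,0,-0.3,0,0,0,0],[1,0,0,0,0,0,0]]])

```text
t: 12.03
ee_pos: [556.5, 72.7, 245.9]
orientation: [-2.994, 0.213, 0.803]
ft_force: [0.2, -0.0, -1.6]
width: 12.2
grasp_force: 30.0
```

```bash
python3 - <<'E'
from h import *
for s,z in((62,195),(62,168)):print(*at(s,z)[:1],*delta(*at(s,z)))
o=readout.get_obs();print(o["ee_pos"],o["width"],o["ft_force"])
E
```

```text
[560.14  67.48 245.73] [ 0.09 -0.13 -0.  ] [ 0.02 -0.01  0.04]
[560.14  67.48 218.73] [ 0.09 -0.13 -0.68] [ 0.02 -0.01  0.04]
[556.5   72.67 245.92] 12.226214541587703 [ 0.17 -0.02 -1.6 ]
```

Now I lower to rail height and look at the alignment with the funnel.

Emit:
servo_tool(plan=[[[1,0.05,-0.1,-0.3,0,0,0],[1,0.04,-0.03,-0.3,0,0,0],[1,0,0,-0.08,0,0,0],[1,0,0,0,0,0,0],[1,0,0,0,0,0,0]]])

```text
t: 12.45
ee_pos: [560.2, 71.4, 217.9]
orientation: [-2.994, 0.206, 0.805]
ft_force: [-1.2, 0.2, -2.1]
width: 12.2
grasp_force: 30.0
```

```bash
python3 - <<'E'
from h import *
for s,z in((62,168),(0,168)):print(*at(s,z)[:1],*delta(*at(s,z)))
P,R=at(62); o=readout.get_obs(); a=np.r_[480.3+.1375*62,16+.99*62,168]+o["ee_pos"]-P
print("axis",a,"pred carrier top side",px("side",a+[0,0,52]),"top",px("top",a+[0,0,52]))
print("mouth: ",px("side",(480.3,16,211)))
s=snap("side","s9.png");t=snap("top","t9.png")
cv2.imwrite("pics/c9.png",np.hstack([cv2.resize(t[170:250,290:370],(400,400),interpolation=cv2.INTER_CUBIC),cv2.resize(s[150:250,260:360],(400,400),interpolation=cv2.INTER_CUBIC)]))
E
```

```text
[560.14  67.48 218.73] [-0.   -0.1   0.02] [ 0.01 -0.02 -0.01]
[551.62   6.1  218.73] [-0.21 -1.63  0.02] [ 0.01 -0.02 -0.01]
axis [488.89  81.25 167.13] pred carrier top side [293.08 189.44] top [301.48 206.98]
mouth:  [298.48 174.84]
```

View pics/c9.png

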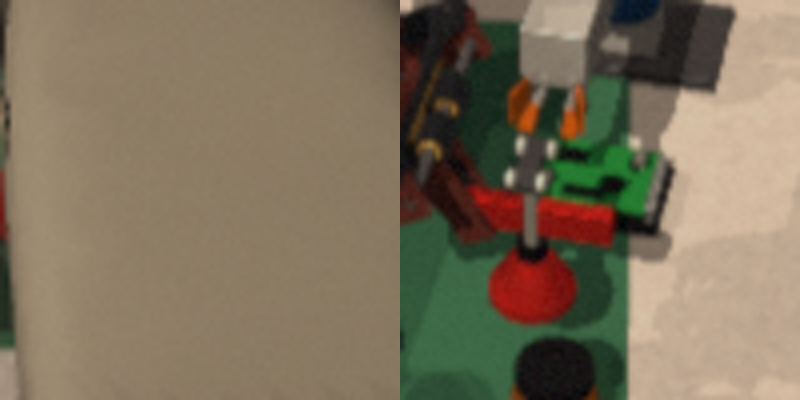

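The side crop shows the red carrier at about (531,165), pointing straight at the funnel opening at (547,112), with the lamp upright. The top view is blocked by the arm. I feed it in slowly and watch the force.

Emit:
servo_tool(plan=[[[1,-0.034,-0.25,0,0,0,0],[1,-0.034,-0.25,0,0,0,0],[1,-0.034,-0.25,0,0,0,0],[1,-0.02,-0.15,0,0,0,0],[1,0,0,0,0,0,0]]])

```text
t: 12.97
ee_pos: [555.5, 32.8, 218.9]
orientation: [-2.994, 0.21, 0.802]
ft_force: [0.0, 0.4, -1.9]
width: 12.0
grasp_force: 30.0
```

Emit:
servo_tool(plan=[[[1,-0.021,-0.15,0,0,0,0],[1,-0.021,-0.15,0,0,0,0],[1,0,0,0,0,0,0]]])

```text
t: 13.22
ee_pos: [553.8, 21.6, 218.7]
orientation: [-2.995, 0.208, 0.803]
ft_force: [-0.1, -0.3, -0.9]
width: 11.9
grasp_force: 30.0
```

Emit:
servo_tool(plan=[[[1,-0.021,-0.15,0,0,0,0],[1,-0.021,-0.15,0,0,0,0],[1,-0.021,-0.15,0,0,0,0],[1,0,0,0,0,0,0]]])

```text
t: 13.55
ee_pos: [551.3, 3.5, 218.6]
orientation: [-2.995, 0.208, 0.803]
ft_force: [0.2, -0.6, -2.1]
width: 11.6
grasp_force: 30.0
```

Emit:
servo_tool(plan=[[[1,-0.028,-0.2,0,0,0,0],[1,-0.028,-0.2,0,0,0,0],[1,-0.028,-0.2,0,0,0,0],[1,-0.028,-0.2,0,0,0,0],[1,0,0,0,0,0,0]]])

```text
t: 13.97
ee_pos: [546.7, -29.0, 218.7]
orientation: [-2.994, 0.209, 0.803]
ft_force: [0.2, -0.1, -0.8]
width: 12.1
grasp_force: 30.0
```

Emit:
servo_tool(plan=[[[1,-0.055,-0.4,0,0,0,0],[1,-0.055,-0.4,0,0,0,0],[1,-0.055,-0.4,0,0,0,0],[1,-0.055,-0.4,0,0,0,0],[1,0,0,0,0,0,0]]])

```text
t: 14.38
ee_pos: [537.6, -94.9, 218.7]
orientation: [-2.995, 0.211, 0.803]
ft_force: [-0.3, 0.6, -1.3]
width: 12.1
grasp_force: 30.0
```

Emit:
servo_tool(plan=[[[1,-0.041,-0.3,0,0,0,0],[1,-0.041,-0.3,0,0,0,0],[1,-0.01,-0.1,0,0,0,0],[1,0,0,0,0,0,0],[1,0,0,0,0,0,0]]])

```text
t: 14.8
ee_pos: [534.5, -119.5, 218.6]
orientation: [-2.994, 0.208, 0.803]
ft_force: [0.5, 0.1, -1.5]
width: 11.9
grasp_force: 30.0
```

```bash
python3 - <<'E'
from h import *
print(*delta(*at(-129.5)))
s=cv2.cvtColor(snap("side","s10.png"),cv2.COLOR_BGR2HSV)
m=cv2.inRange(s,(0,170,60),(6,255,255))|cv2.inRange(s,(174,170,60),(180,255,255)); m[:150]=0;m[225:]=0;m[:,:265]=0;m[:,345:]=0
n,_,st,c=cv2.connectedComponentsWithStats(m); print(st[1:],c[1:])
a=np.r_[480.3-.1375*129.5,16-.99*129.5,0];print(a)
print("pred rim bottom-front & center",px("side",a+[0,0,90]),px("side",a+[0,0,130]))
E
```

```text
[-0.02 -0.06  0.  ] [ 0.01 -0.    0.01]
[[271 150   2   2   2]
 [274 150   1   1   1]
 [276 150   1   1   1]
 [283 150   2   3   4]
 [289 150   2   2   2]
 [266 152   3   2   4]
 [269 152   4   5   9]
 [275 152   3   4   5]
 [279 153   2   2   2]
 [311 154  16  10 114]
 [267 157   1   1   1]
 [269 157   1   1   1]
 [312 158   1   1   1]
 [306 166  11  17 122]
 [297 172   5   8  28]] [[271.5  150.5 ]
 [274.   150.  ]
 [276.   150.  ]
 [283.25 150.75]
 [289.5  150.5 ]
 [266.75 152.25]
 [271.   154.11]
 [275.8  153.6 ]
 [279.5  153.5 ]
 [319.85 158.11]
 [267.   157.  ]
 [269.   157.  ]
 [312.   158.  ]
 [310.8  174.95]
 [298.96 175.18]]
[ 462.49 -112.21    0.  ]
pred rim bottom-front & center [307.78 176.85] [307.99 166.59]
```

Emit:
servo_tool(plan=[[[1,-0.01,-0.07,0,0,0,0],[1,0,0,-0.04,0,0,0],[1,0,0,-0.03,0,0,0],[1,0,0,0,0,0,0]]])

```text
t: 15.18
ee_pos: [534.1, -122.0, 215.8]
orientation: [-2.994, 0.207, 0.803]
ft_force: [-0.8, -0.3, -1.7]
width: 11.9
grasp_force: 30.0
```

Emit:
servo_tool(plan=[[[-0.5,0,0,0,0,0,0],[-0.5,0,0,0,0,0,0],[-0.5,0,0,0,0,0,0],[-0.5,0,0,0,0,0,0],[-0.5,0,0,0,0,0,0]]])

```text
t: 15.6
ee_pos: [534.1, -122.2, 215.9]
orientation: [-2.994, 0.207, 0.802]
ft_force: [0.7, 0.0, -0.7]
width: 41.8
grasp_force: 0.0
```

Emit:
servo_tool(plan=[[[-0.5,0.2,-0.027,0.35,0,0,0],[-0.5,0.45,-0.06,0.78,0,0,0],[-0.5,0.45,-0.06,0.78,0,0,0],[-0.5,0.45,-0.06,0.78,0,0,0],[-0.5,0.2,0,0.4,0,0,0]]])

```text
t: 16.02
ee_pos: [606.5, -131.0, 343.4]
orientation: [-2.997, 0.208, 0.795]
ft_force: [0.1, 0.0, 0.4]
width: 66.1
grasp_force: 0.0
```

Emit:
servo_tool(plan=[[[-1,0.1,-0.2,0.9,0,0,0],[-1,0,-0.5,0.8,0,0,0],[-1,0,-0.95,0.2,0,0,0],[-1,0,-0.98,0,0,0,0],[-1,0,-0.98,0,0,0,0]]])

```text
t: 16.43
ee_pos: [608.2, -276.0, 417.1]
orientation: [-2.997, 0.206, 0.799]
ft_force: [0.8, 0.4, -1.1]
width: 87.8
grasp_force: 0.0
```

Emit:
servo_tool(plan=[[[-1,-0.2,-0.95,0,0,0,0],[-1,-0.2,-0.95,0,0,0,0],[-1,-0.2,-0.95,0,0,0,0],[-1,-0.2,-0.95,0,0,0,0],[-1,-0.2,-0.95,0,0,0,0]]])

```text
t: 16.85
ee_pos: [567.3, -466.6, 415.4]
orientation: [-2.994, 0.207, 0.803]
ft_force: [0.7, -0.2, -0.0]
width: 87.6
grasp_force: 0.0
```

```bash
python3 - <<'E'
from h import *
t=cv2.cvtColor(snap("top","t11.png"),cv2.COLOR_BGR2HSV);s=cv2.cvtColor(snap("side","s11.png"),cv2.COLOR_BGR2HSV)
red=lambda h:cv2.inRange(h,(0,150,40),(8,255,255))|cv2.inRange(h,(172,150,40),(180,255,255))
blu=lambda h:cv2.inRange(h,(100,130,30),(125,255,255))
for nm,h,f,b in(("top",t,red,(345,420,180,265)),("side",s,red,(280,345,140,215)),("top",t,blu,(400,480,180,270)),("side",s,blu,(295,350,110,170))):
    u0,u1,v0,v1=b; n,_,st,c=cv2.connectedComponentsWithStats(f(h)[v0:v1,u0:u1])
    for i in range(1,n):
        if st[i][4]>12:
            q=c[i]+[u0,v0];print(nm,f is red,st[i]+[u0,v0,0,0,0],q,plane(nm,q,170 if nm=="top" else 165)[:2])
a=np.array([462.5,-112.2,178]);xr=np.array([.99,-.137,0])
for nm in("top","side"):
    for k in(54,-54):print(nm,"pred tab end",px(nm,a+k*xr))
for nm in ("jar",(469.2,137.9,85)),("mug",(639.2,132.4,90)),("spool",(330.7,264.4,45)),("sd",(475.3,459.5,15)):
    q=px("top",nm[1]);u,v=q.astype(int);d=np.abs(cv2.imread("pics/t11.png")[v-8:v+9,u-8:u+9].astype(int)-cv2.imread("pics/t0.png")[v-8:v+9,u-8:u+9]).mean();print(nm[0],d)
E
```

```text
top True [387 194   7  12  71] [390.03 199.42] [ 504.72 -116.3 ]
top True [378 228   6   4  16] [380.69 229.5 ] [438.47 -93.65]
top True [383 228   7  16  88] [386.31 235.74] [ 424.47 -105.62]
side True [311 153  16  11 140] [318.99 158.26] [ 431.54 -110.26]
side True [306 165  11  18 144] [310.92 174.74] [450.07 -38.4 ]
side True [297 172   5   9  31] [299.06 175.29] [482.46 -33.58]
top False [445 202   5  10  38] [447.08 206.37] [ 486.82 -241.75]
top False [441 239   6  11  48] [443.46 244.1 ] [ 403.71 -230.68]
side False [320 128  14   9  88] [326.67 131.81] [ 414.87 -235.04]
side False [315 141  10  12  84] [319.56 147.58] [ 432.37 -158.43]
top pred tab end [392.06 194.04]
top pred tab end [386.82 242.79]
side pred tab end [289.71 151.19]
side pred tab end [327.02 156.36]
jar 1.3713956170703576
mug 7.831603229527105
spool 2.4140715109573243
sd 2.8350634371395618
```

```bash
python3 - <<'E'
import cv2,numpy as np
from workcell import close_job
a,b=[cv2.imread("pics/%s.png"%n,0) for n in("t0","t11")]
r=cv2.matchTemplate(b[110:190,245:320],a[122:175,258:305],cv2.TM_CCOEFF_NORMED);l=cv2.minMaxLoc(r);print(l[1],l[3],"expect (13,12)")
if abs(l[3][0]-13)<=1 and abs(l[3][1]-12)<=1: print(close_job())
E
```

```text
0.9749091267585754 (13, 12) expect (13,12)
the job is handed in; nothing more can be done
None
```

The job is handed in: the blue lamp is home at the closed end, and the red lamp hangs centred over the green board to within about 1–2 mm by camera. The gripper is clear, the jar, mug, spool and screwdriver show no movement in the before-and-after images, and it took about 17 s of the 69 s allowed.

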